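Line up the sample bottles by size on the bench rail

ROBOT

A 6-joint arm with a two-finger parallel gripper is mounted at the origin on the work surface. World frame = base frame: x ahead of the robot, y to its left, z up, the work surface at z = 0. Lengths are in m, angles in rad, forces in N, time in s.
With the tool pointing down it reaches from about 0.35 to 0.725 m from the base axis. Payload 4.3 kg.
Tool frame: the origin (TCP) lies midway between the tips of the shut fingers; the grasp point (between the pads) lies 19 mm behind it; z points along the fingers, y is the line along which they close (so a half turn about z gives the same grasp; the last joint's range is limited). The gripper opens to 85 mm and grips with 20 to 120 N. Pads are 22 mm wide; open, the fingers measure 114 mm over their backs; the gripper's body (76 mm by 85 mm) begins 54 mm behind the grasp point. The pads swing forward as they close: fully open they stand 13 mm farther back than shut.
Start: joints at [-1.423, 0.377, 0.081, 1.274, 0, 1.46], TCP at [0.147, -0.556, 0.231] pointing down, gripper open.
Joint ranges: [-2.72, 2.72], [-0.84, 1.66], [-1.02, 1.22], [-1.77, 2.12], [-1.37, 1.28], [-3.14, 3.14]. Speed limits (rad/s): [2.57, 2.57, 3.14, 3.14, 3.14, 3.14].

INTERFACE

Orientations are given as a 3x3 rotation matrix whose columns are the frame's x, y, z axes.
In Python, from cell import manip gives the robot as it stands. Calls block until the motion is done:
- manip.move_ptp(position, orientation): joint-space move of the TCP to a pose.
- manip.move_l(position, rotation=None, velocity=0.15, f_stop=None): straight line of the TCP; rotation=None keeps the orientation; velocity is the mean speed in m/s. With f_stop (N) it stops when the force on the tool has changed by that much, and returns True; else False.
- manip.move_j(angles): joint-space move.
- manip.release() and manip.close(squeeze=None): open the fingers fully, or close them until they stop; squeeze is the grip in N (None keeps the last).
- manip.dwell(seconds).
- manip.solve_ik(position, orientation): joint angles nearest the present ones, or None.
- manip.get_image(name): name is "side" or "top" or "wrist"; returns a dict with "pixels" (384x512x3 uint8, red, green, blue), "depth" (384x512 float32, m along the optical axis (not along the pixel's ray), 0 where there is no reading), "K" (3x3 intrinsics, pixels), "k1" (the pictures are not rectified: a ray, as slopes to the right and down, at radius r is drawn at 1 + k1 r^2 times it, then the intrinsics apply), "world_to_cam" (4x4, takes a point from world to camera coordinates). Camera axes: x right, y down, z forward; pixel columns grow to the right and rows downward; lengths in m; the calibration is good to about 2 mm. A picture is of the moment at which its call begins.
A pose or a line that the arm cannot do raises manip.PlanningError and nothing moves.
- manip.hand_in(): hands the job in; it is judged then, once.
Readings, each from a call of its own:
- manip.read_clock(): time.
- manip.read_joint_pos(): joint angles.
- manip.read_qvel(): joint speeds.
- manip.read_effort(): joint torques, N m.
- manip.read_tcp_pos(): TCP position.
- manip.read_ee_rot(): TCP orientation.
- manip.read_contact_force(): force on the tool from outside, world axes, zero at the start.
- manip.read_ft_torque(): the same for the moment, N m.
- manip.read_finger_gap(): finger opening in m.
- manip.read_grip_force(): force on a finger pad.
Only numpy, scipy, OpenCV 4.12 (cv2) and the standard library are available. Lean on these libraries where they do the work, as an engineer would, in place of code of your own. Each camera call takes 0.05 s, during which the arm holds its last target. There are 200 camera calls.

TASK

Line up the four white sample bottles by size on the rail, one standing in the middle of each round mark: the largest on the orange mark at one end, then each next smaller one along the row, down to the smallest on the blue mark at the other end. Keep the bottles upright, never knocking one over, and leave the tip box and the orange waste tub where they are.

Things in the scene. Friction and masses are not known exactly. Their poses are not given: they have to be found in the camera images.
- bottle_xl_center (a point): the largest sample bottle: white plastic, upright, round, blue screw cap; 52 mm in diameter, 86 mm tall with cap, straight-sided up to 57 mm above its base, cap 41 mm across. Loose, stands on the bench. The point is its centre, on its axis 43 mm above its base; z along its axis to the cap
- bottle_l_center (a point): the second largest sample bottle: white plastic, upright, round, green screw cap; 44 mm in diameter, 74 mm tall with cap, straight-sided up to 49 mm above its base, cap 34 mm across. Loose, stands on the bench. The point is its centre, on its axis 37 mm above its base; z along its axis to the cap
- bottle_m_center (a point): the second smallest sample bottle: white plastic, upright, round, yellow screw cap; 36 mm in diameter, 62 mm tall with cap, straight-sided up to 41 mm above its base, cap 28 mm across. Loose, stands on the bench. The point is its centre, on its axis 31 mm above its base; z along its axis to the cap
- bottle_s_center (a point): the smallest sample bottle: white plastic, upright, round, red screw cap; 30 mm in diameter, 50 mm tall with cap, straight-sided up to 33 mm above its base, cap 23 mm across. Loose, stands on the bench. The point is its centre, on its axis 25 mm above its base; z along its axis to the cap
- mark_first_top (a point): orange round mark, 60 mm in diameter: one end of the row (either end; it changes from start to start). The four marks are equally spaced, 85 mm apart, in a straight row on a low aluminium rail (80 mm deep, 360 mm long, 12 mm high, fixed to the bench, its long direction along the row); the point is the centre of its top face, which is 14 mm above the bench, z up
- mark_last_top (a point): blue round mark, 60 mm in diameter, the other end of the row. The point is the centre of its top face, 14 mm above the bench
- mark_a_top (a point): one of two alike black round marks, 60 mm in diameter, in the middle of the row; either of the two may be the one next to the orange mark. The point is the centre of its top face, 14 mm above the bench
- mark_b_top (a point): one of two alike black round marks, 60 mm in diameter, in the middle of the row; either of the two may be the one next to the orange mark. The point is the centre of its top face, 14 mm above the bench
- tip_box_center (a point): bystander: white pipette-tip box with a yellow rack, 85 x 120 mm, 57 mm tall, loose on the bench; the point is on its vertical middle axis, 25 mm above the bench
- waste_tub_center (a point): bystander: orange round waste tub with lid, 116 mm across, 107 mm tall, loose on the bench; the point is on its axis, 54 mm above the bench

How it is judged:
At the end, for the whole second after the job is handed in: Largest bottle on the orange mark, second largest on the black mark next to it, second smallest on the other black mark, smallest on the blue mark; each axis within 13 mm of its mark's centre, base within 5 mm of the mark's height, upright within 0.1 rad, released and at rest (horizontal distance between bottle_xl_center and mark_first_top below 0.013 m and z of bottle_xl_center in the frame of mark_first_top between 0.038 and 0.048 m and horizontal distance between bottle_s_center and mark_last_top below 0.013 m and z of bottle_s_center in the frame of mark_last_top between 0.02 and 0.03 m and ((horizontal distance between mark_a_top and mark_first_top below 0.12 m and horizontal distance between bottle_l_center and mark_a_top below 0.013 m and z of bottle_l_center in the frame of mark_a_top between 0.032 and 0.042 m and horizontal distance between bottle_m_center and mark_b_top below 0.013 m and z of bottle_m_center in the frame of mark_b_top between 0.026 and 0.036 m) or (horizontal distance between mark_b_top and mark_first_top below 0.12 m and horizontal distance between bottle_l_center and mark_b_top below 0.013 m and z of bottle_l_center in the frame of mark_b_top between 0.032 and 0.042 m and horizontal distance between bottle_m_center and mark_a_top below 0.013 m and z of bottle_m_center in the frame of mark_a_top between 0.026 and 0.036 m)) and angle between each of bottle_xl_center, bottle_l_center, bottle_m_center, bottle_s_center's own z axis and vertical below 0.1 rad and linear speed of each of bottle_xl, bottle_l, bottle_m, bottle_s below 0.02 m/s); the robot touches nothing.
It fails at once if a bottle is tipped over (angle between any of bottle_xl_center, bottle_l_center, bottle_m_center, bottle_s_center's own z axis and vertical above 0.7 rad).
It fails at once if the tip box is pushed out of its place (over 20 mm) (distance of tip_box_center from where it was at the start of the episode above 0.02 m).
It fails at once if the waste tub is pushed out of its place (over 20 mm) (distance of waste_tub_center from where it was at the start of the episode above 0.02 m).
It also fails if it takes over 102 s, if anything falls off the work surface, if the arm or the gripper's body presses on something with over 40 N, if the wrist force passes 120 N, or if a joint passes its speed limit or range.

## Working session

There is one attempt and no reset: what is moved stays moved. The work goes in short steps, each a Python script; the robot and the scene stay as the last script left them, time stands still between calls to the robot, and variables do not carry over. Pictures are saved under pics/ and viewed, at most 14 in all, crops included, and the job is handed in when it is done.

```bash
ls; mkdir -p pics; python3 - <<'E'
from cell import manip
import cv2,numpy as np
for n in("top","side"):
    d=manip.get_image(n); cv2.imwrite(f"pics/{n}0.png",d["pixels"][:,:,::-1]); np.savez(f"{n}0.npz",**d)
    print(n,d["K"],d["k1"],d["world_to_cam"])
print(manip.read_clock())
E
```

```text
pics
top [[423.65541252   0.         257.79489527]
 [  0.         423.65541252 192.35565995]
 [  0.           0.           1.        ]] 0.023356597295102737 [[ 2.50782775e-02 -9.99671225e-01  5.34062336e-03  4.32560800e-03]
 [-9.79275696e-01 -2.56399206e-02 -2.00902231e-01  5.24901393e-01]
 [ 2.00973113e-01 -1.91660758e-04 -9.79596739e-01  1.20862374e+00]
 [ 0.00000000e+00  0.00000000e+00  0.00000000e+00  1.00000000e+00]]
side [[350.65363836   0.         257.48240337]
 [  0.         350.65363836 189.74904751]
 [  0.           0.           1.        ]] -0.019604217899436286 [[-0.71623202 -0.69780812  0.00869054  0.38808522]
 [-0.4278749   0.42926599 -0.79539536  0.26736269]
 [ 0.55130279 -0.57340609 -0.60602863  0.798637  ]
 [ 0.          0.          0.          1.        ]]
0.1
```

View pics/top0.png

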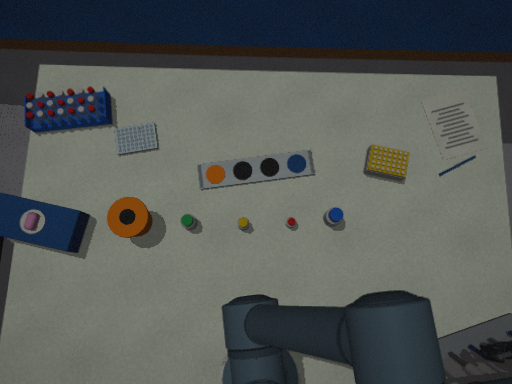

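View pics/side0.png

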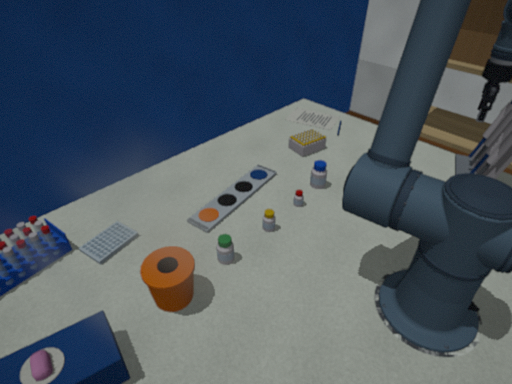

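The top view shows the marks: orange (215,174), black (243,170) and (270,167), blue (297,163). The bottle caps are green (188,221), yellow (243,223), red (292,222) and blue (336,215), with the tub at (128,217) and the tip box at (388,162). The side view agrees, and nothing is crowded.

```bash
cat > h.py <<'E'
import numpy as np, cv2
def ray(d,uv):
    K=np.array(d["K"]); p=cv2.undistortPoints(np.array([[uv]],float),K,np.array([float(d["k1"]),0,0,0]))[0,0]
    T=np.array(d["world_to_cam"]); R=T[:3,:3]
    return -R.T@T[:3,3], R.T@np.array([p[0],p[1],1])
def on_plane(d,uv,z):
    c,r=ray(d,uv); return c+r*(z-c[2])/r[2]
def two(d1,a,d2,b):
    c1,r1=ray(d1,a);c2,r2=ray(d2,b)
    s=np.linalg.lstsq(np.c_[r1,-r2],c2-c1,rcond=None)[0]; p,q=c1+s[0]*r1,c2+s[1]*r2
    return (p+q)/2,np.linalg.norm(p-q)
def blob(img,hue,win,smin=110,vmin=50,black=False):
    hsv=cv2.cvtColor(np.ascontiguousarray(img),cv2.COLOR_RGB2HSV); x,y,r=win
    dh=np.abs((hsv[...,0].astype(int)-hue+90)%180-90)
    m=(hsv[...,2]<50) if black else (dh<10)&(hsv[...,1]>smin)&(hsv[...,2]>vmin)
    w=np.zeros_like(m); w[y-r:y+r+1,x-r:x+r+1]=1
    n,l,s,c=cv2.connectedComponentsWithStats((m&w).astype(np.uint8))
    i=1+np.argmax(s[1:,4]); return c[i],s[i,4]
E
python3 - <<'E'
from h import *
t=np.load("top0.npz");s=np.load("side0.npz")
M={}
for n,h,tw,sw,b in [("or",12,(215,174,13),(208,215,16),0),("b1",0,(243,170,11),(227,200,12),1),("b2",0,(270,167,11),(244,187,12),1),("bl",108,(297,163,13),(259,175,14),0)]:
    a,na=blob(t["pixels"],h,tw,black=b); c,nc=blob(s["pixels"],h,sw,black=b)
    print(n,a.round(1),na,c.round(1),nc,on_plane(t,a,.014).round(4),on_plane(s,c,.014).round(4))
for n,h,z,tw,sw in [("xl",108,.078,(336,215,14),(320,167,12)),("l",70,.067,(188,221,12),(225,241,12)),("m",25,.056,(243,223,10),(269,213,9)),("s",0,.045,(292,222,10),(299,193,9))]:
    a,na=blob(t["pixels"],h,tw); c,nc=blob(s["pixels"],h,sw)
    print(n,a.round(1),na,c.round(1),nc,on_plane(t,a,z).round(4),on_plane(s,c,z).round(4),two(t,a,s,c))
E
```

```text
or [214.9 173.9] 284 [208.3 214.2] 205 [0.5876 0.152  0.014 ] [0.5894 0.1573 0.014 ]
b1 [242.3 170.3] 265 [226.7 199.6] 148 [0.6013 0.0675 0.014 ] [0.6023 0.074  0.014 ]
b2 [269.3 166.8] 257 [243.2 186.2] 126 [ 0.6148 -0.016   0.014 ] [ 0.6161 -0.0098  0.014 ]
bl [296.3 163.2] 256 [258.2 174. ] 118 [ 0.6286 -0.1001  0.014 ] [ 0.6299 -0.0938  0.014 ]
xl [335.7 214.2] 152 [319.6 165.5] 104 [ 0.461  -0.2088  0.078 ] [ 0.4606 -0.2001  0.078 ] (array([ 0.46372824, -0.20892918,  0.07200115]), np.float64(0.0040243561415802985))
l [186.7 219.9] 99 [224.1 239.6] 101 [0.4348 0.2221 0.067 ] [0.4381 0.2262 0.067 ] (array([0.4370239 , 0.22398278, 0.06538021]), np.float64(0.00503172483300366))
m [242.8 222. ] 68 [268.9 213.1] 71 [0.4343 0.0594 0.056 ] [0.4353 0.0649 0.056 ] (array([0.43647301, 0.06067209, 0.05207136]), np.float64(0.0038761773892567455))
s [291.2 221.2] 45 [298.7 192.6] 34 [ 0.4418 -0.0832  0.045 ] [ 0.4438 -0.0773  0.045 ] (array([ 0.44430476, -0.08221141,  0.04144631]), np.float64(0.004792373608302758))
```

```bash
cat >> h.py <<'E'
row=np.array([.6286-.5876,-.1001-.152]); row/=np.linalg.norm(row)
def rot(sg):
    y=sg*np.array([-row[1],row[0],0]); z=np.array([0,0,-1.]); return np.c_[np.cross(y,z),y,z]
off=np.array([.0008,.003])
marks=dict(xl=(.5876,.152),l=(.6013,.0675),m=(.6148,-.016),s=(.6286,-.1001))
bots=dict(xl=(.463,-.2088),l=(.436,.2225),m=(.436,.0597),s=(.4435,-.083))
for D in(marks,bots):
    for k in D: D[k]=np.array(D[k])+off
gz=dict(xl=.038,l=.034,m=.028,s=.024)   # grasp point above base
E
python3 - <<'E'
from h import *
from cell import manip
print(manip.read_ee_rot().round(2))
for sg in(1,-1):
  for D in(marks,bots):
    for k in D:
      for z in(.02,.25):
        q=manip.solve_ik([*D[k],z],rot(sg)); print(sg,k,z,None if q is None else np.round(q,2))
E
```

```text
[[ 0.97  0.25 -0.  ]
 [ 0.25 -0.97  0.  ]
 [ 0.   -0.   -1.  ]]
1 xl 0.02 [ 0.15  0.58 -0.16  0.83  0.    1.56]
1 xl 0.25 [0.15 0.45 0.23 1.36 0.   1.56]
1 l 0.02 [ 0.01  0.58 -0.17  0.82  0.    1.42]
1 l 0.25 [0.01 0.44 0.23 1.36 0.   1.42]
1 m 0.02 [-0.12  0.59 -0.14  0.84  0.    1.29]
1 m 0.25 [-0.12  0.46  0.26  1.37  0.    1.29]
1 s 0.02 [-0.25  0.63 -0.07  0.87  0.    1.16]
1 s 0.25 [-0.25  0.51  0.34  1.4   0.    1.16]
1 xl 0.02 [-0.54  0.41 -0.46  0.7   0.    0.87]
1 xl 0.25 [-0.54  0.23 -0.07  1.27  0.    0.87]
1 l 0.02 [ 0.35  0.39 -0.5   0.68  0.    1.76]
1 l 0.25 [ 0.35  0.2  -0.11  1.26  0.    1.76]
1 m 0.02 [-0.    0.31 -0.63  0.64  0.    1.41]
1 m 0.25 [-0.    0.1  -0.23  1.24  0.    1.41]
1 s 0.02 [-0.32  0.32 -0.6   0.64  0.    1.09]
1 s 0.25 [-0.32  0.12 -0.21  1.24  0.    1.09]
-1 xl 0.02 [ 0.15  0.58 -0.16  0.83  0.   -1.58]
-1 xl 0.25 [ 0.15  0.45  0.23  1.36  0.   -1.58]
-1 l 0.02 [ 0.01  0.58 -0.17  0.82  0.   -1.72]
-1 l 0.25 [ 0.01  0.44  0.23  1.36  0.   -1.72]
-1 m 0.02 [-0.12  0.59 -0.14  0.84  0.   -1.86]
-1 m 0.25 [-0.12  0.46  0.26  1.37  0.   -1.86]
-1 s 0.02 [-0.25  0.63 -0.07  0.87  0.   -1.98]
-1 s 0.25 [-0.25  0.51  0.34  1.4   0.   -1.98]
-1 xl 0.02 [-0.54  0.41 -0.46  0.7   0.   -2.27]
-1 xl 0.25 [-0.54  0.23 -0.07  1.27  0.   -2.27]
-1 l 0.02 [ 0.35  0.39 -0.5   0.68  0.   -1.38]
-1 l 0.25 [ 0.35  0.2  -0.11  1.26  0.   -1.38]
-1 m 0.02 [-0.    0.31 -0.63  0.64  0.   -1.73]
-1 m 0.25 [-0.    0.1  -0.23  1.24  0.   -1.73]
-1 s 0.02 [-0.32  0.32 -0.6   0.64  0.   -2.05]
-1 s 0.25 [-0.32  0.12 -0.21  1.24  0.   -2.05]
```

```bash
python3 - <<'E'
from h import *
from cell import manip
R=rot(1); ims=[]
for i,p in enumerate([(marks['l']+marks['m'])/2,bots['xl']]):
    manip.move_ptp([*p,.26],R); manip.dwell(.2)
    d=manip.get_image("wrist"); np.savez(f"w{i}.npz",**d); ims.append(d["pixels"])
cv2.imwrite("pics/w.png",cv2.resize(np.hstack(ims)[:,:,::-1],(800,300)))
print(manip.read_clock())
E
```

```text
4.3
```

View pics/w.png

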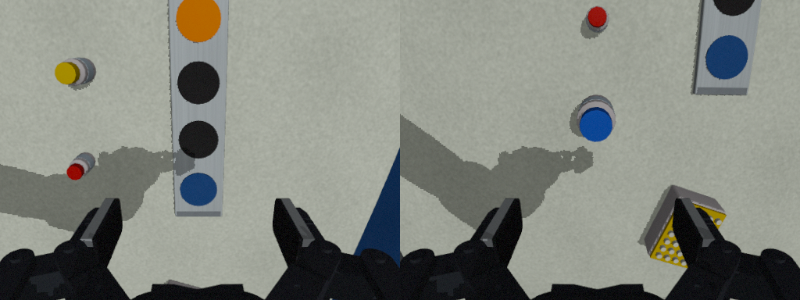

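The wrist view shows the marks in a column near x≈253 (blacks at y 106 and 178, blue at 242). Yellow is at (86,92) and red at (96,220). In the second view the XL cap is at (251,159).

```bash
python3 - <<'E'
from h import *
a=np.load("w0.npz");b=np.load("w1.npz")
def f(d,n,h,win,z,**k):
    c,nn=blob(d["pixels"],h,win,**k); print(n,c.round(1),nn,on_plane(d,c,z)[:2].round(4))
f(a,"L mark",0,(254,106,34),.014,black=True)
f(a,"M mark",0,(253,178,34),.014,black=True)
f(a,"S mark",108,(253,242,34),.014)
f(b,"S mark",108,(419,73,38),.014)
f(b,"xl cap",108,(251,159,36),.086)
f(a,"m cap",25,(86,92,25),.062)
f(a,"s cap",0,(96,220,22),.050)
f(b,"s cap",0,(251,22,22),.050)
print(marks,bots)
E
```

```text
L mark [253.6 105.4] 2234 [0.6032 0.0706]
M mark [253.5 178.1] 1850 [ 0.6166 -0.0126]
S mark [253.6 242. ] 1524 [ 0.6302 -0.0961]
S mark [418.   72.9] 2328 [ 0.6298 -0.0974]
xl cap [250.3 159.1] 1445 [ 0.4625 -0.2045]
m cap [85.6 93.1] 727 [0.4389 0.0625]
s cap [ 96.  219.5] 360 [ 0.4462 -0.0781]
s cap [252.   21.3] 493 [ 0.444  -0.0818]
{'xl': array([0.5884, 0.155 ]), 'l': array([0.6021, 0.0705]), 'm': array([ 0.6156, -0.013 ]), 's': array([ 0.6294, -0.0971])} {'xl': array([ 0.4638, -0.2058]), 'l': array([0.4368, 0.2255]), 'm': array([0.4368, 0.0627]), 's': array([ 0.4443, -0.08  ])}
```

```bash
cat >> h.py <<'E'
def carry(manip,k,up=.13):
    R=rot(1); b,m=bots[k],marks[k]; z=gz[k]-.019
    manip.move_ptp([*b,z+up],R); manip.move_l([*b,z],velocity=.12)
    manip.close(30); manip.dwell(.2); g=manip.read_finger_gap()
    manip.move_l([*b,z+up],velocity=.15); g2=manip.read_finger_gap()
    manip.move_ptp([*m,z+up],R); manip.move_l([*m,z+.04],velocity=.15)
    hit=manip.move_l([*m,z+.0145],velocity=.04,f_stop=8)
    tz=manip.read_tcp_pos()[2]-z; manip.dwell(.2); manip.release(); manip.dwell(.2)
    manip.move_l([*m,z+up],velocity=.15)
    print(k,g,g2,"hit",hit,"dz",round(tz,4),manip.read_clock())
E
python3 - <<'E'
from h import *
from cell import manip
carry(manip,"xl")
d=manip.get_image("side"); cv2.imwrite("pics/side1.png",d["pixels"][:,:,::-1])
E
```

```text
xl 0.050900483101345075 0.051181527674290676 hit True dz 0.0148 12.2333
```

View pics/side1.png

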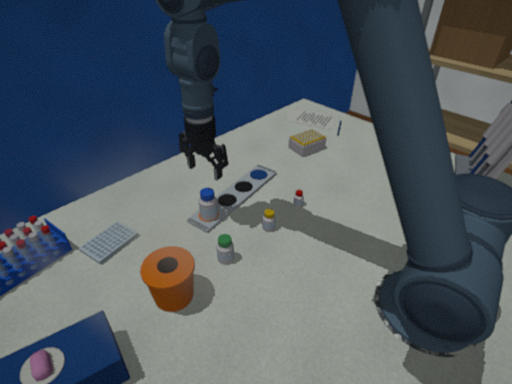

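The largest bottle stands upright on the orange mark, with its cap at (207,195). I'll move the other three the same way.

```bash
python3 - <<'E'
from h import *
from cell import manip
for k in("l","m","s"): carry(manip,k)
manip.move_ptp([.40,-.02,.30],rot(1)); manip.dwell(.3)
ims=[]
for n in("top","side"):
    d=manip.get_image(n); np.savez(n+"1.npz",**d); ims.append(d["pixels"])
manip.move_ptp([*((marks['l']+marks['xl'])/2-[.07,0]),.33],rot(1)); manip.dwell(.2)
d=manip.get_image("wrist"); np.savez("w2.npz",**d); ims.append(d["pixels"])
manip.move_ptp([*(marks['s']-[.07,0.03]),.33],rot(1)); manip.dwell(.2)
d=manip.get_image("wrist"); np.savez("w3.npz",**d); ims.append(d["pixels"])
cv2.imwrite("pics/end.png",cv2.resize(np.vstack([np.hstack(ims[:2]),np.hstack(ims[2:])])[:,:,::-1],(800,600)))
print(manip.read_clock())
E
```

```text
l 0.043598596451336055 0.04297091549579094 hit True dz 0.0146 20.0
m 0.03530403323565465 0.03511199319672579 hit True dz 0.0145 27.7167
s 0.028919374438392507 0.02898944034460846 hit True dz 0.0144 35.5417
39.2917
```

View pics/end.png

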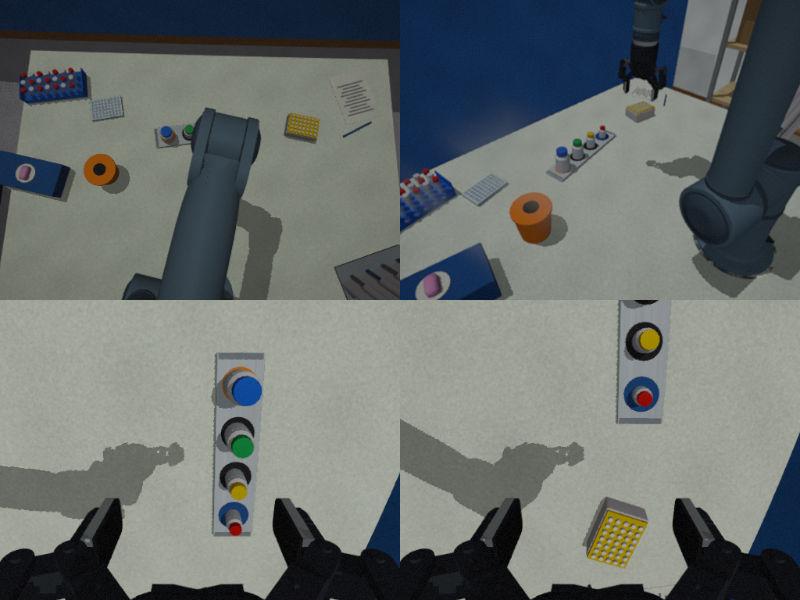

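All four bottles stand in order on their marks. In the wrist tiles the caps are at blue (245,390), green (241,446), yellow (649,340) and red (644,398). A quick numeric check before handing in.

```bash
python3 - <<'E'
from h import *
from cell import manip
a=np.load("w2.npz");b=np.load("w3.npz"); ok=True
for k,d,h,w,z in[("xl",a,108,(314,115,26),.1),("l",a,70,(308,187,24),.088),("m",b,25,(319,51,20),.076),("s",b,0,(312,125,16),.064)]:
    p=on_plane(d,blob(d["pixels"],h,w)[0],z)[:2]; e=p-marks[k]; print(k,(e*1000).round(1)); ok&=np.linalg.norm(e)<.008
if ok: print(manip.hand_in())
E
```

```text
xl [-2.6  0.1]
l [-2.2  0.9]
m [-1.6 -1.4]
s [-2.  -0.2]
the job is handed in; nothing more can be done
None
```

The job is handed in: all four bottles stand upright in size order, each measured within about 3 mm of its mark's centre, with the arm clear and the tip box and waste tub untouched, at about 39 s of the 102 s limit; the judge's verdict was not returned.

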